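# Close up the polish row and hold its end stop

### The arm

A 6-joint arm with a two-finger parallel gripper is mounted at the origin on the work surface. World frame = base frame: x ahead of the robot, y to its left, z up, the work surface at z = 0. Lengths are in m, angles in rad, forces in N, time in s.
With the tool pointing down it reaches from about 0.35 to 0.875 m from the base axis. Payload 4.2 kg.
Tool frame: the origin (TCP) lies midway between the tips of the shut fingers; the grasp point (between the pads) lies 19 mm behind it; y points along the fingers, x is the direction in which the jaws open and shut, and the axes are right-handed (so a half turn about y gives the same grasp; the last joint's range is limited). The gripper opens to 85 mm and grips with 20 to 120 N. Pads are 22 mm wide; open, the fingers measure 114 mm over their backs; the gripper's body (76 mm by 85 mm) begins 54 mm behind the grasp point. The pads swing forward as they close: fully open they stand 13 mm farther back than shut.
Start: joints at [1.557, 0.385, 0.008, 0, -1.194, -0.259], TCP at [0.168, 0.602, 0.231] pointing down, gripper open.
Joint ranges: [-3.14, 3.14], [-1.21, 2.06], [-1.07, 1.41], [-3.16, 2.05], [-2.99, -0.16], [-3.1, 3.1]. Speed limits (rad/s): [2.79, 2.79, 3.14, 3.14, 3.14, 3.14].

### API

Orientations are given as a unit quaternion [x, y, z, w].
In Python, from bench import r gives the robot as it stands. The module is installed in compiled form; this text tells all that it offers. Calls block until the motion is done:
- r.goto(position, orientation): joint-space move of the TCP to a pose.
- r.movel(position, vel=0.15, ori=None, guard=None): straight line of the TCP; ori=None keeps the orientation; vel is the mean speed in m/s. With guard (N) it stops when the force on the tool has changed by that much, and returns True; else False.
- r.set_joints(angles): joint-space move.
- r.let_go() and r.clamp(): open the fingers fully, or close them until they stop; the grip force is fixed at half the most.
- r.hold(seconds).
- r.solve_ik(position, orientation): joint angles nearest the present ones, or None.
- r.read_state(): the state.
- r.capture(name): name is "scene" or "side" or "wrist"; returns the picture (420x560x3 uint8, blue, green, red); there is no depth.
- r.camera_info(name): a dict with "K" (3x3 intrinsics, pixels), "eye" and "orientation" of the camera in the world. Camera axes: x right, y down, z forward; pixel columns grow to the right and rows downward; lengths in m; the calibration is good to about 2 mm. The wrist camera is an equidistant fisheye: a pixel r from the principal point sees the ray r / f radians off the axis. A picture is of the moment at which its call begins: read the wrist's pose just before it. camera_info takes no time and is no camera call; for the wrist camera it gives the pose at the moment of the call.
A pose or a line that the arm cannot do raises r.Unreachable and nothing moves.
- r.close_job(): hands the job in, once; it reports no verdict.
The state is a dict: "time_s": time; "q": joint angles; "qvel": joint speeds; "joint_efforts": joint torques, N m; "tool_pos": TCP position; "tool_rot": TCP orientation; "ft_force": force on the tool from outside, world axes, zero at the start; "moment": the same for the moment, N m; "width": finger opening in m.
Only numpy, scipy, OpenCV 4.12 (cv2) and the standard library are available. Lean on these libraries where they do the work, as an engineer would, in place of code of your own. Each camera call takes 0.05 s, during which the arm holds its last target. There are 200 camera calls.

### The job

Slide the three polish bottles standing on the open end of the tray into the lane between the rails, in single file behind the one already there, upright and never lifted (their caps are loose). Then set the loose end stop down in the lane behind them, face to the bottles, and push it up without ramming until the whole row is tight against the end block. Finish holding it there with a steady push of about 8 N while I screw it to the rail (the program ends still pushing), and leave everything else where it is.

Things in the scene. Friction and masses are not known exactly. Their poses are not given: they have to be found in the camera images.
- lane_end (a point): point on the lane's floor (the tray's top), on its centre line, at the foot of the fixed end block. y runs along the lane towards the block (lane and open end of the tray are at negative y), x across, z up. The fixed bamboo tray, 6 mm thick, spans x -135 to +95, y -440 to +35 mm here. Rails: 16 mm high, 35 mm apart inside, 4 mm thick, straight from y = -185 to +20 mm
- lane_mouth (a point): point on the tray's top in the middle of the lane's mouth, 218 mm before lane_end, same axes. Between y = -185 and -220 mm of lane_end the rails flare from 35 to 64 mm apart (inside). Beside the rails lie their outward flanges, 2 mm thick, to 36 mm from the centre line
- end_block: the fixed aluminium block that closes the lane, 50 mm across the lane, 20 mm thick, 46 mm high; origin at the same point as lane_end, same axes
- bottle1_center (a point): gel polish bottle, black, rigid, about 55 g: round body 32 mm in diameter, 40 mm tall, then a slim cap up to 78 mm, 17 mm in diameter at its foot, 14 mm on top. The point is the centre of the body, 20 mm above the underside. This one already stands in the lane, not yet against the end block
- bottle2_center (a point): gel polish bottle, black, rigid, about 55 g: round body 32 mm in diameter, 40 mm tall, then a slim cap up to 78 mm, 17 mm in diameter at its foot, 14 mm on top. The point is the centre of the body, 20 mm above the underside. It stands on the tray's open end, the nearest of the three to the mouth
- bottle3_center (a point): gel polish bottle, black, rigid, about 55 g: round body 32 mm in diameter, 40 mm tall, then a slim cap up to 78 mm, 17 mm in diameter at its foot, 14 mm on top. The point is the centre of the body, 20 mm above the underside. It stands on the tray's open end, the middle one of the three
- bottle4_center (a point): gel polish bottle, black, rigid, about 55 g: round body 32 mm in diameter, 40 mm tall, then a slim cap up to 78 mm, 17 mm in diameter at its foot, 14 mm on top. The point is the centre of the body, 20 mm above the underside. It stands on the tray's open end, the farthest from the mouth
- stop_grip (a point): loose L-shaped aluminium stop, 115 g, on the tray beside the lane, robot side. Upright 30 wide (x), 16 thick (y), 66 mm tall; foot 30 wide, 14 high, 34 mm out behind (-y). Point: mid upright, 48 mm above the underside, 8 mm behind the front face (+y, rubber faced, meets the last bottle); z up. Row tight: 136 mm before lane_end. 5 mm narrower than the lane, slides freely; stays pressed only while pushed
- thumbscrew: bystander: knurled thumbscrew, head 18 mm in diameter and 10 mm high, stem upwards to 26 mm, standing on the tray beyond the lane; origin under its centre
- gel_pot: bystander: squat clear pot with white lid, 36 mm in diameter, 28 mm high, on the tray beyond the mouth of the lane; origin under its centre
- buffer_block: bystander: grey nail buffer block 95 x 27 x 27 mm on the table beyond the tray; origin under its centre
- oil_dropper: bystander: amber dropper bottle 26 mm in diameter, 85 mm tall, beyond the tray; origin under its centre
- pump_bottle: bystander: clear pump bottle 60 mm in diameter, 136 mm tall, to the left of the tray; origin under its centre
- nail_file: bystander: flat grey nail file 175 x 19 x 4 mm on the table to the right of the tray; origin under its centre
- succulent: bystander: small succulent in a white pot 64 mm in diameter, about 75 mm tall, beyond the tray; origin under its centre

How it is judged:
By the outcome, as a careful person would: the job done as asked, in the order asked, and still so for the second after the job is handed in, while the arm keeps its last pose, push and grip.
It also fails if it takes over 72 s, if anything falls off the work surface, if the arm or the gripper's body presses on something with over 40 N, if the wrist force passes 120 N, or if a joint passes its speed limit or range.

## Working session

There is one attempt and no reset: what is moved stays moved. The work goes in short steps, each a Python script; the robot and the scene stay as the last script left them, time stands still between calls to the robot, and variables do not carry over. Pictures are saved under pics/ and viewed, about 8 in all and at most 12, crops included, and the job is handed in when it is done.

```bash
mkdir -p pics; python3 - <<'E'
from bench import r
import cv2,numpy as np
a=r.capture("scene");b=r.capture("side");c=r.capture("wrist")
for n,i in zip(("scene","side","wrist"),(a,b,c)):
    cv2.imwrite(f"pics/{n}0.png",i); print(n,{k:np.round(v,4).tolist() for k,v in r.camera_info(n).items()})
s=r.read_state();print(s)
E
```

```text
scene {'K': [[388.7992, 0.0, 280.6295], [0.0, 388.7992, 206.497], [0.0, 0.0, 1.0]], 'eye': [1.248, 0.467, 0.624], 'orientation': [0.404, 0.7918, -0.4036, -0.2166]}
side {'K': [[536.1352, 0.0, 282.3456], [0.0, 536.1352, 208.8197], [0.0, 0.0, 1.0]], 'eye': [0.1982, -1.1253, 0.8257], 'orientation': [0.8623, -0.1481, 0.079, -0.4778]}
wrist {'K': [[325.1923, 0.0, 279.2695], [0.0, 325.1923, 209.7561], [0.0, 0.0, 1.0]], 'eye': [0.2475, 0.5788, 0.3727], 'orientation': [-0.5961, 0.7865, 0.1286, -0.0981]}
{'time_s': 0.15, 'q': array([ 1.55660503e+00,  3.85380617e-01,  6.94633299e-03, -3.82556870e-04,
       -1.19401257e+00, -2.58641370e-01]), 'qvel': array([-0.00044296, -0.0013095 ,  0.00317928,  0.00306099,  0.00136716,
       -0.00101666]), 'joint_efforts': array([-1.63540726e-04, -3.92678869e+01,  1.88583040e+01,  4.18864757e+00,
       -3.40732375e-03, -1.88330791e-07]), 'tool_pos': array([0.16824634, 0.60146691, 0.23047051]), 'tool_rot': array([ 0.42777648, -0.56299914,  0.56376407, -0.42685984]), 'ft_force': array([0.93879006, 0.04523521, 0.37605186]), 'moment': array([-0.02016873, -0.00356096, -0.00200967]), 'width': 0.0850873698110851}
```

View pics/scene0.png

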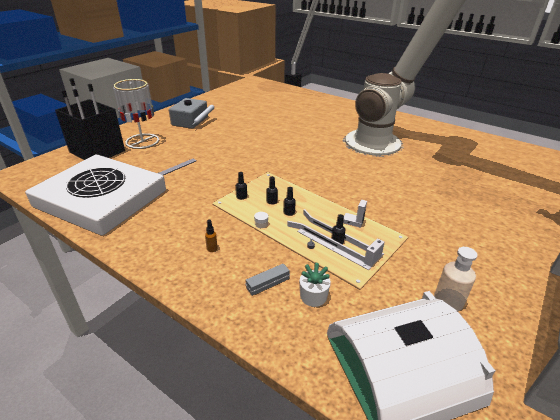

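View pics/side0.png

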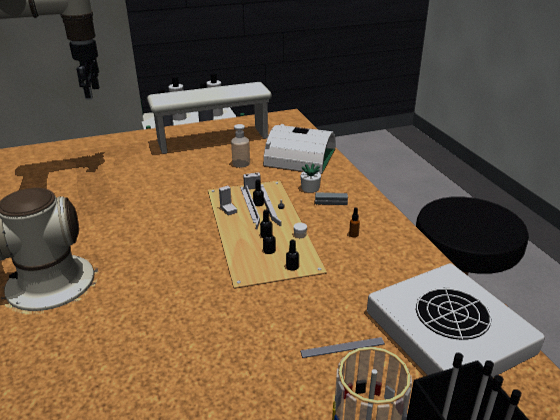

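```bash
cat > h.py <<'E'
import numpy as np, cv2
from scipy.spatial.transform import Rotation as R
def ray(ci,px,fish=False):
    K=np.array(ci["K"]);u=(px[0]-K[0,2])/K[0,0];v=(px[1]-K[1,2])/K[1,1]
    if fish:
        t=np.hypot(u,v);s=np.sin(t)/max(t,1e-9);d=np.array([u*s,v*s,np.cos(t)])
    else: d=np.array([u,v,1.])
    return R.from_quat(ci["orientation"]).apply(d)
def onz(ci,px,z,fish=False):
    d=ray(ci,px,fish);e=np.array(ci["eye"]);return e+d*(z-e[2])/d[2]
def proj(ci,P,fish=False):
    K=np.array(ci["K"]);c=R.from_quat(ci["orientation"]).inv().apply(np.atleast_2d(P)-np.array(ci["eye"]))
    if fish:
        h=np.hypot(c[:,0],c[:,1]);t=np.arctan2(h,c[:,2]);n=c[:,:2]/h[:,None]*t[:,None]
    else: n=c[:,:2]/c[:,2:]
    return n*K[0,0]+K[:2,2]
E
python3 - <<'E'
from bench import r
from h import *
ci=r.camera_info("scene")
for n,p in dict(L=(213,205),T=(267,175),Rr=(406,238),B=(359,277),b4=(242,197),b3=(272,202),b2=(290,213),b1=(339,241),stop=(355,222)).items(): print(n,np.round(onz(ci,p,.006),3))
ci=r.camera_info("side")
for n,p in dict(a=(208,188),b=(281,181),c=(321,269),d=(238,280)).items(): print(n,np.round(onz(ci,p,.006),3))
w=r.camera_info("wrist");s=r.read_state()
T=R.from_quat(s["tool_rot"]);print("tool axes\n",T.as_matrix().round(3));print("cam in tool",T.inv().apply(w["eye"]-s["tool_pos"]).round(4),(T.inv()*R.from_quat(w["orientation"])).as_matrix().round(3))
E
```

```text
L [ 0.641 -0.18   0.006]
T [ 0.424 -0.158  0.006]
Rr [0.459 0.3   0.006]
B [0.65  0.265 0.006]
b4 [ 0.563 -0.141  0.006]
b3 [ 0.532 -0.059  0.006]
b2 [0.545 0.01  0.006]
b1 [0.568 0.171 0.006]
stop [0.476 0.169 0.006]
a [0.452 0.302 0.006]
b [0.678 0.267 0.006]
c [ 0.624 -0.182  0.006]
d [ 0.422 -0.155  0.006]
tool axes
 [[-0.27  -0.     0.963]
 [-0.963 -0.002 -0.27 ]
 [ 0.002 -1.     0.   ]]
cam in tool [ 0.0007 -0.1423  0.0824] [[ 1.    -0.    -0.001]
 [ 0.001 -0.319  0.948]
 [-0.001 -0.948 -0.319]]
```

```bash
cat >> h.py <<'E'
def tq(yaw,flip=1):
    """tool down, jaws along lane x (yaw about z); flip=-1 half turn"""
    x=flip*np.array([np.cos(yaw),np.sin(yaw),0]);y=np.array([0,0,-1.])
    return R.from_matrix(np.c_[x,y,np.cross(x,y)]).as_quat()
E
python3 - <<'E'
from bench import r
from h import *
yaw=-0.07
for f in (1,-1):
    for p in ([.55,.06,.22],[.56,-.14,.03],[.56,.25,.05],[.47,.17,.05]):
        q=r.solve_ik(p,tq(yaw,f));print(f,None if q is None else np.round(q,2))
f=1 if (q1:=r.solve_ik([.55,.06,.22],tq(yaw,1))) is not None and abs(q1[5]+.26)<2.2 else -1
r.goto([.55,.06,.22],tq(yaw,f)); r.hold(.2)
ci=r.camera_info("wrist");im=r.capture("wrist")
cv2.imwrite("pics/w1.png",im);np.savez("w1.npz",K=ci["K"],eye=ci["eye"],orientation=ci["orientation"])
s=r.read_state();print(f,s["time_s"],s["tool_pos"],s["ft_force"])
E
```

```text
1 [ 0.4   0.27 -0.19  0.   -1.11  2.67]
1 [ 0.04  0.52 -0.35  0.   -0.7   3.04]
1 [ 0.68  0.54 -0.24  0.   -0.79  2.39]
1 [ 0.67  0.39 -0.52  0.   -0.65  2.4 ]
-1 [ 0.4   0.27 -0.19  0.   -1.11 -0.47]
-1 [ 0.04  0.52 -0.35  0.   -0.7  -0.11]
-1 [ 0.68  0.54 -0.24  0.   -0.79 -0.75]
-1 [ 0.67  0.39 -0.52  0.   -0.65 -0.74]
-1 2.7583 [0.54999239 0.06046455 0.2199658 ] [-0.82826714  0.02528953 -0.32523778]
```

View pics/w1.png

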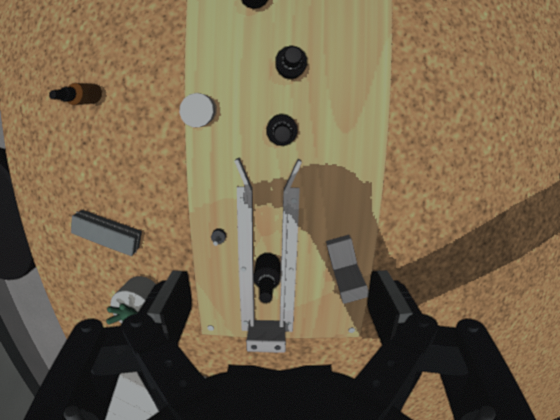

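```bash
cat > m1.py <<'E'
from h import *
ci=dict(np.load("w1.npz"));im=cv2.imread("pics/w1.png");hsv=cv2.cvtColor(im,cv2.COLOR_BGR2HSV)
for p in [(230,60),(80,200),(340,200),(400,300),(240,240),(290,240),(345,245),(355,290),(283,130),(300,65),(265,300)]: print(p,hsv[p[1],p[0]],end=' ')
print("\nnadir",ci["eye"].round(4))
hsvf=hsv.astype(int);H,S,V=hsvf[...,0],hsvf[...,1],hsvf[...,2]
# tray sides: hue transitions along rows
yel=cv2.morphologyEx((((H>=19)&(H<=32)&(S>60)&(V>40))*255).astype(np.uint8),cv2.MORPH_OPEN,np.ones((5,5)))
cv2.imwrite("pics/yel.png",yel)
P=lambda u,v,z=.006:onz(ci,(u,v),z,True)[:2]
L=[];Rr=[]
for v in range(5,270,5):
    c=np.where(yel[v]>0)[0]
    if len(c)>20: L.append(P(c[0]-.5,v)); Rr.append(P(c[-1]+.5,v))
def fit(p):
    p=np.array(p)
    for _ in range(5):
        c=p.mean(0);d=np.linalg.svd(p-c)[2][0];d=d*np.sign(d[1]);n=np.array([d[1],-d[0]]);e=(p-c)@n
        p=p[abs(e)<max(.002,1.5*e.std())]
    return c,d,len(p),e.std()
for n,p in(("x+95",L),("x-135",Rr)):
    c,d,k,s=fit(p);print(n,c.round(4),"yaw",np.degrees(np.arctan2(-d[0],d[1])).round(2),k,s.round(5))
cR,dR,*_=fit(Rr);cL,dL,*_=fit(L);print("width",abs((cL-cR)@np.array([dR[1],-dR[0]])))
print("tray bottom edge", [P(u,np.where(yel[:,u]>0)[0][-1]+.5).round(4) for u in range(205,235,6)])
dark=((V<45)).astype(np.uint8);dark[300:]=0
n,lab,st,cen=cv2.connectedComponentsWithStats(dark)
for i in range(1,n):
    if st[i,4]>150 and 150<cen[i,0]<420: print("dark",st[i],cen[i].round(1))
# block foot/top, rails, stop crops for viewing
crop=im[140:360,180:400];cv2.imwrite("pics/c1.png",cv2.resize(crop,None,fx=2.7,fy=2.7,interpolation=cv2.INTER_CUBIC))
E
python3 m1.py
```

```text
(230, 60) [ 29  71 158] (80, 200) [ 16 115 146] (340, 200) [ 17 102 108] (400, 300) [60  5 48] (240, 240) [100   5 163] (290, 240) [100   5 163] (345, 245) [120   2 110] (355, 290) [120   2 109] (283, 130) [135  10  50] (300, 65) [ 0  0 26] (265, 300) [110  27  28] 
nadir [ 0.5441 -0.0224  0.3622]
x+95 [0.6507 0.0103] yaw -5.29 37 0.0025
x-135 [ 0.422  -0.0161] yaw -5.18 38 0.00043
width 0.2254570300129813
tray bottom edge [array([0.6728, 0.2798]), array([0.6603, 0.261 ]), array([0.6549, 0.2798]), array([0.6464, 0.2818]), array([0.6379, 0.2838])]
dark [242   0  26   9 160] [254.2   3. ]
dark [276  46  31  33 609] [290.6  63.6]
dark [267 115  30  30 547] [281.6 128.9]
dark [254 253  27  47 876] [266.7 274.3]
dark [368 271  25  29 462] [377.9 288. ]
dark [166 272  25  28 445] [180.4 288.3]
dark [146 281  20  19 173] [155.3 290.7]
dark [393 280  21  20 174] [402.7 290.3]
```

View pics/c1.png

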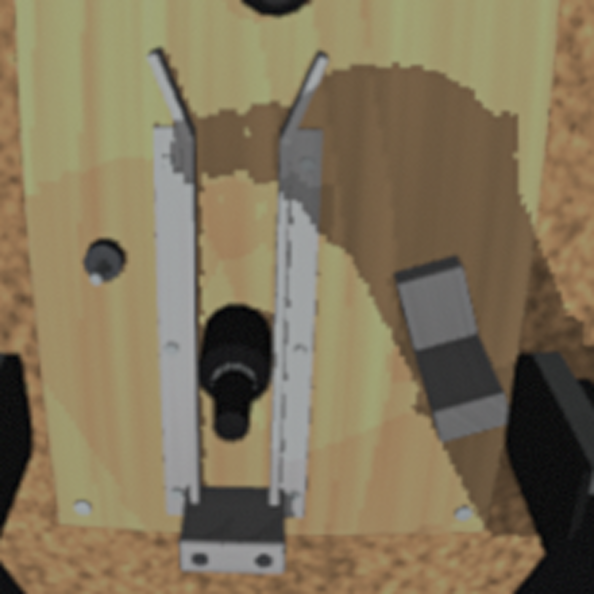

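```bash
cat > m2.py <<'E'
from h import *
ci=dict(np.load("w1.npz"))
C=lambda x,y,z:onz(ci,(180+(x+.5)/2.7-.5,140+(y+.5)/2.7-.5),z,True)[:2]
yaw=np.radians(-5.2);ex=np.array([np.cos(yaw),np.sin(yaw)]);ey=np.array([-ex[1],ex[0]])
O=(C(187,488,.006)+C(283,488,.006))/2
print("O foot",O.round(4));
def ln(p): d=p-O;return np.round([d@ex*1e3,d@ey*1e3],1)
T=np.array([.422,-.0161]);print("tray right x",ln(T))
for n,a in dict(blk_topL=(180,543,.052),blk_topR=(284,540,.052),footL=(187,488,.006),footR=(283,488,.006),tipL=(155,52,.022),tipR=(322,55,.022),
  railLin300=(196,300,.022),railRin300=(277,300,.022),railLin450=(197,450,.022),railRin450=(274,450,.022),flangeL=(153,125,.008),flangeR=(322,128,.008),flLend=(166,515,.008),flRend=(303,515,.008),
  trayBL=(60,522,.006),trayBR=(483,530,.006),
  stop_foot_far1=(396,272,.006+.014),stop_foot_far2=(458,260,.020),junc1=(417,350,.020),junc2=(475,335,.020),top1=(436,410,.072),top2=(500,390,.072),top3=(447,440,.072),top4=(507,422,.072),screw=(104,262,.011)).items(): print(n,C(*a).round(4),ln(C(*a)))
# bottles by near edge + azimuth
im=cv2.imread("pics/w1.png");V=im.max(2)
for n,(x,y,w,h) in dict(b3=(272,42,40,42),b2=(262,110,40,40),b1=(250,250,36,52)).items():
    m=np.argwhere(V[y:y+h,x:x+w]<58)[:,::-1]+[x,y]
    m=np.array([onz(ci,q,.006,True)[:2] for q in m]);d=m-ci["eye"][:2]
    rho=np.hypot(*d.T);a=d.mean(0);a/=np.hypot(*a)
    lat=d@np.array([-a[1],a[0]]);rad=d@a
    near=np.percentile(rad,0.5); c=ci["eye"][:2]+a*(near+.016)
    print(n,c.round(4),ln(c),"lat",lat.min().round(4),lat.max().round(4),"rad",rad.min().round(4),rad.max().round(4))
from bench import r
for cam,p4 in (("scene",(242,198)),("side",(292,269))): print("b4 base near",cam,onz(r.camera_info(cam),p4,.006)[:2].round(4),"eye",r.camera_info(cam)["eye"])
E
python3 m2.py
```

```text
O foot [0.5812 0.2564]
tray right x [-133.8 -285.8]
blk_topL [0.6048 0.2521] [23.9 -2.1]
blk_topR [0.5566 0.2528] [-24.1  -5.8]
footL [0.6055 0.2549] [24.4  0.8]
footR [0.5568 0.2578] [-24.4  -0.8]
tipL [0.5932 0.0325] [  32.3 -221.8]
tipR [0.5278 0.0385] [ -33.4 -221.8]
railLin300 [0.5873 0.1406] [  16.6 -114.7]
railRin300 [0.5525 0.1429] [ -18.3 -115.6]
railLin450 [0.5953 0.2197] [ 17.4 -35.2]
railRin450 [0.5591 0.2218] [-18.9 -36.4]
flangeL [0.5992 0.0655] [  35.3 -188.4]
flangeR [0.5288 0.0719] [ -35.4 -188.5]
flLend [0.6183 0.2711] [35.6 18. ]
flRend [0.5476 0.275 ] [-35.1  15.6]
trayBL [0.6769 0.277 ] [93.5 29.2]
trayBR [0.4516 0.2986] [-132.9   30.3]
stop_foot_far1 [0.5007 0.1344] [ -69.1 -128.8]
stop_foot_far2 [0.4735 0.1309] [ -95.9 -134.7]
junc1 [0.4915 0.1737] [-81.8 -90.4]
junc2 [0.465  0.1685] [-107.8  -98. ]
top1 [0.4917 0.1722] [-81.5 -91.9]
top2 [0.4658 0.1656] [-106.6 -100.8]
top3 [0.4868 0.1875] [-87.8 -77.1]
top4 [0.462  0.1815] [-111.9  -85.3]
screw [0.6276 0.125 ] [  58.2 -126.6]
b3 [ 0.5295 -0.0658] [ -22.3 -325.5] lat -0.0168 0.0167 rad 0.0292 0.0654
b2 [0.5438 0.0058] [ -14.5 -252.9] lat -0.0163 0.0167 rad 0.0114 0.0457
b1 [0.5725 0.1686] [ -0.6 -88.2] lat -0.0173 0.0168 rad 0.1766 0.2487
b4 base near scene [ 0.5671 -0.1383] eye [1.24804568 0.46695363 0.62401429]
b4 base near side [ 0.5577 -0.1586] eye [ 0.19823337 -1.12533347  0.82568385]
```

```bash
cat >> h.py <<'E'
yaw=np.radians(-5.2);ex=np.array([np.cos(yaw),np.sin(yaw)]);ey=np.array([-ex[1],ex[0]]);O=np.array([.5804,.2534])
def W(x,y,z): return [*(O+(x*ex+y*ey)/1e3),z/1e3]      # lane mm (z world mm) -> world m
def L(p): d=np.array(p[:2])-O;return np.round([d@ex*1e3,d@ey*1e3],1)
Q=tq(yaw,-1)
E
python3 - <<'E'
from bench import r
from h import *
x,y=L([.5438,.0058]);print(x,y)
r.goto(W(x,y,100),Q)
ci=r.camera_info("wrist");im=r.capture("wrist");cv2.imwrite("pics/w2.png",im);np.savez("w2.npz",**ci)
r.movel(W(x,y,26),.15); r.clamp()
s=r.read_state();print(s["time_s"],s["width"],L(s["tool_pos"]),s["ft_force"])
E
```

```text
-14.0 -249.9
4.5917 0.029532910658389235 [ -13.4 -249.7] [-0.97228069 -0.63067654  5.82547078]
```

View pics/w2.png

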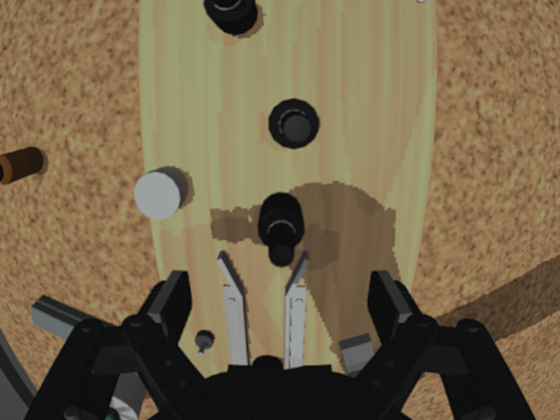

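```bash
python3 - <<'E'
from h import *
ci=dict(np.load("w2.npz"));im=cv2.imread("pics/w2.png");V=im.max(2)
print("eye",L(ci["eye"]))
for n,(x,y,w,h) in dict(b3=(262,92,64,64),b2=(252,185,58,85),b4=(200,0,62,42)).items():
    m=np.argwhere(V[y:y+h,x:x+w]<50)[:,::-1]+[x,y]
    m=np.array([onz(ci,q,.006,True)[:2] for q in m]);d=m-ci["eye"][:2]
    if n=="b4": a=m[np.argsort(np.hypot(*d.T))[:60]].mean(0)-ci["eye"][:2]
    else: a=d.mean(0)
    a/=np.hypot(*a);lat=d@np.array([-a[1],a[0]]);rad=d@a
    c=ci["eye"][:2]+a*(np.percentile(rad,.5)+.016)
    print(n,c.round(4),L(c),"lat",lat.min().round(4),lat.max().round(4),"rad",rad.min().round(4),rad.max().round(4))
for n,p,z in (("tipL",(222,254),.022),("tipR",(306,256),.022),("flL",(224,285),.008),("flR",(306,286),.008),("inL",(242,330),.022),("inR",(288,330),.022),("pot",(158,195),.034)):
    print(n,L(onz(ci,p,z,True)))
E
```

```text
eye [ -13.1 -332.7]
b3 [ 0.5296 -0.0627] [ -21.9 -319.4] lat -0.0179 0.0176 rad -0.0007 0.035
b2 [0.544  0.0066] [ -13.9 -249.1] lat -0.0184 0.0208 rad 0.0669 0.1324
b4 [ 0.5639 -0.1482] [  19.9 -401.4] lat -0.017 0.0171 rad 0.0595 0.0969
tipL [  31.5 -222. ]
tipR [ -32.8 -220.7]
flL [  34.9 -185.2]
flR [ -35.  -184.9]
inL [  20.1 -147.2]
inR [ -20.  -147.8]
pot [  72.8 -272.8]
```

```bash
cat >> h.py <<'E'
def st(r,t=""):
    s=r.read_state();print(t,round(s["time_s"],2),"w",round(s["width"]*1e3,1),"L",L(s["tool_pos"]),"z",round(s["tool_pos"][2]*1e3,1),"F lane x,y",np.round([s["ft_force"][:2]@ex,s["ft_force"][:2]@ey],2),"Fz",round(s["ft_force"][2],2))
E
python3 - <<'E'
from bench import r
from h import *
r.movel(W(0,-225,26),.08);st(r,"b2 mouth");r.movel(W(0,-195,26),.08);st(r,"b2 in")
r.let_go();st(r,"open");r.movel(W(0,-195,100),.2)
r.goto(W(-21.8,-320.5,100),Q);r.movel(W(-21.8,-320.5,26),.15);r.clamp();st(r,"b3 grip")
r.movel(W(0,-262,26),.1);r.movel(W(0,-195,26),.08);st(r,"b3 in")
r.let_go();r.movel(W(0,-195,100),.2)
r.goto(W(19.9,-401.4,100),Q)
ci=r.camera_info("wrist");im=r.capture("wrist");cv2.imwrite("pics/w3.png",im);np.savez("w3.npz",**ci);cv2.imwrite("pics/sc3.png",r.capture("scene")[140:300,190:430]);st(r)
E
python3 -c "
import cv2,numpy as np
a=cv2.resize(cv2.imread('pics/sc3.png'),(560,373),interpolation=2);b=cv2.resize(cv2.imread('pics/w3.png'),(280,210))
cv2.imwrite('pics/v3.png',np.vstack([a,np.hstack([b,0*b])]))"
```

```text
b2 mouth 5.1 w 29.9 L [   1.  -224.5] z 26.9 F lane x,y [-0.02  1.66] Fz 4.61
b2 in 5.62 w 30.1 L [   0.8 -194.2] z 26.9 F lane x,y [-1.25  0.94] Fz 5.45
open 6.21 w 85.4 L [-1.000e-01 -1.951e+02] z 25.9 F lane x,y [-0.44 -0.55] Fz 1.38
b3 grip 8.49 w 30.0 L [ -21.2 -320.4] z 26.9 F lane x,y [-0.59  0.38] Fz 5.59
b3 in 10.26 w 30.2 L [   0.7 -194.9] z 26.9 F lane x,y [-2.06 -0.63] Fz 5.45
 12.3 w 85.4 L [  20.  -399.9] z 99.8 F lane x,y [-0.12  0.  ] Fz 0.1
```

View pics/v3.png

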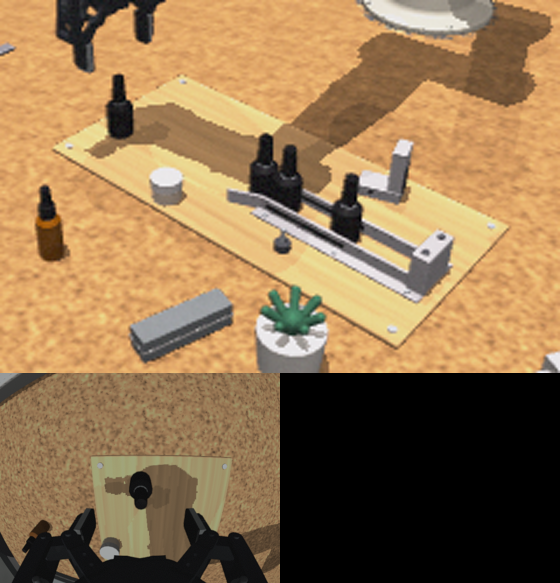

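```bash
python3 - <<'E'
from bench import r
from h import *
r.movel(W(19.9,-401,26),.15);r.clamp();st(r,"b4 grip")
r.movel(W(0,-290,26),.12);r.movel(W(0,-195,26),.08);st(r,"b4 in")
r.let_go();r.movel(W(0,-195,105),.2);r.movel(W(0,-240,105),.2);r.clamp();r.movel(W(0,-240,26),.2);st(r,"behind")
g=r.movel(W(0,-162,26),.06,guard=8);st(r,f"pushed {g}")
r.movel(W(0,-180,26),.1);r.movel(W(0,-180,110),.2);r.let_go()
r.goto(W(-97,-100,175),tq(np.radians(11.8),-1));r.hold(.1)
ci=r.camera_info("wrist");im=r.capture("wrist");cv2.imwrite("pics/w4.png",im);np.savez("w4.npz",**ci);st(r)
E
```

```text
b4 grip 13.49 w 29.7 L [  20.6 -401.1] z 27.0 F lane x,y [0.99 0.7 ] Fz 5.82
b4 in 15.92 w 30.2 L [   0.4 -195.2] z 26.9 F lane x,y [-0.92 -2.01] Fz 6.66
behind 18.73 w 0.1 L [   0.6 -239.9] z 26.4 F lane x,y [-0.03 -0.34] Fz 0.04
pushed False 20.18 w -0.2 L [   0. -162.] z 25.9 F lane x,y [ 0.63 -0.04] Fz -0.09
 22.63 w 85.5 L [ -96.7 -100.7] z 174.2 F lane x,y [0.18 0.54] Fz -0.48
```

View pics/w4.png

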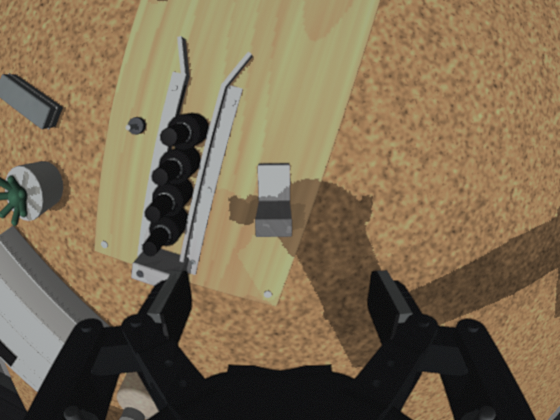

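```bash
python3 - <<'E'
from h import *
ci=dict(np.load("w4.npz"));im=cv2.imread("pics/w4.png");hsv=cv2.cvtColor(im,cv2.COLOR_BGR2HSV)
c=im[150:250,240:310];cv2.imwrite("pics/c4.png",cv2.resize(c,None,fx=6,fy=6,interpolation=cv2.INTER_CUBIC))
m=((hsv[...,1]<30)&(hsv[...,2]>35)).astype(np.uint8);m[:150]=0;m[250:]=0;m[:,:240]=0;m[:,310:]=0
for v in range(160,242,4):
    k=np.where(m[v])[0]; print(v,(k[0],k[-1],int(hsv[v,k,2].mean())) if len(k) else None,end=' ')
for n,p,z in(("t1",(255,220),.072),("t2",(292,219),.072),("t3",(256.5,236.5),.072),("t4",(291,235.5),.072),("f1",(257.5,164),.006),("f2",(290,163.5),.006)): print(n,L(onz(ci,p,z,True)),onz(ci,p,z,True)[:2].round(4))
E
```

```text
160 None 164 (np.int64(259), np.int64(288), 76) 168 (np.int64(258), np.int64(289), 173) 172 (np.int64(258), np.int64(289), 174) 176 (np.int64(258), np.int64(289), 173) 180 (np.int64(258), np.int64(289), 172) 184 (np.int64(258), np.int64(289), 172) 188 (np.int64(259), np.int64(289), 164) 192 (np.int64(259), np.int64(289), 158) 196 (np.int64(259), np.int64(289), 135) 200 (np.int64(259), np.int64(289), 94) 204 (np.int64(259), np.int64(288), 55) 208 (np.int64(258), np.int64(289), 55) 212 (np.int64(257), np.int64(289), 55) 216 (np.int64(256), np.int64(290), 54) 220 (np.int64(256), np.int64(291), 100) 224 (np.int64(256), np.int64(291), 105) 228 (np.int64(256), np.int64(291), 105) 232 (np.int64(256), np.int64(291), 104) 236 (np.int64(257), np.int64(282), 109) 240 None t1 [-80.7 -87. ] [0.4922 0.1741]
t2 [-108.9  -96.4] [0.4632 0.1672]
t3 [-85.7 -73.4] [0.4884 0.1881]
t4 [-112.5  -82.5] [0.4609 0.1815]
f1 [ -69.5 -118.3] [0.5005 0.1419]
f2 [ -99.5 -127.9] [0.4697 0.135 ]
```

View pics/c4.png

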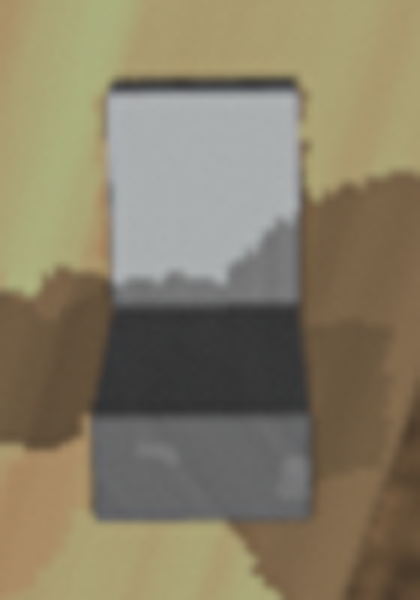

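```bash
python3 - <<'E'
from bench import r
from h import *
qs=tq(np.radians(12.8),-1)
r.goto(W(-97.2,-84,95),qs);r.movel(W(-97.2,-84,35),.12);r.clamp();st(r,"grip")
z0=r.read_state()["tool_pos"][2]*1e3
r.movel(W(-97.2,-84,z0+45),.12);st(r,"lift")
r.movel(W(-97.2,-182,z0+45),.15,ori=Q);r.movel(W(0,-182,z0+45),.15);r.hold(.3);st(r,"over")
cv2.imwrite("pics/sc5.png",r.capture("scene")[140:300,190:430]);cv2.imwrite("pics/w5.png",r.capture("wrist"))
g=r.movel(W(0,-182,z0+10),.1);g=r.movel(W(0,-182,z0-.3),.03,guard=6);r.hold(.2);st(r,f"down {g} z0 {z0}")
cv2.imwrite("pics/sc6.png",r.capture("scene")[140:300,190:430])
E
python3 -c "
import cv2,numpy as np
a=cv2.resize(cv2.imread('pics/sc6.png'),(780,520),interpolation=2)
cv2.imwrite('pics/v6.png',a)"
```

```text
grip 24.26 w 29.3 L [-96.9 -83.7] z 35.5 F lane x,y [-0.09 -0.8 ] Fz 3.88
lift 24.78 w 29.1 L [-97.8 -84.3] z 80.0 F lane x,y [-0.44 -0.42] Fz -1.19
over 26.68 w 29.4 L [  -0.4 -181.9] z 80.8 F lane x,y [-0.1  -0.63] Fz -0.65
down True z0 35.48068446249542 27.87 w 29.2 L [   0.3 -181.8] z 35.5 F lane x,y [0.24 0.73] Fz 5.26
```

View pics/v6.png

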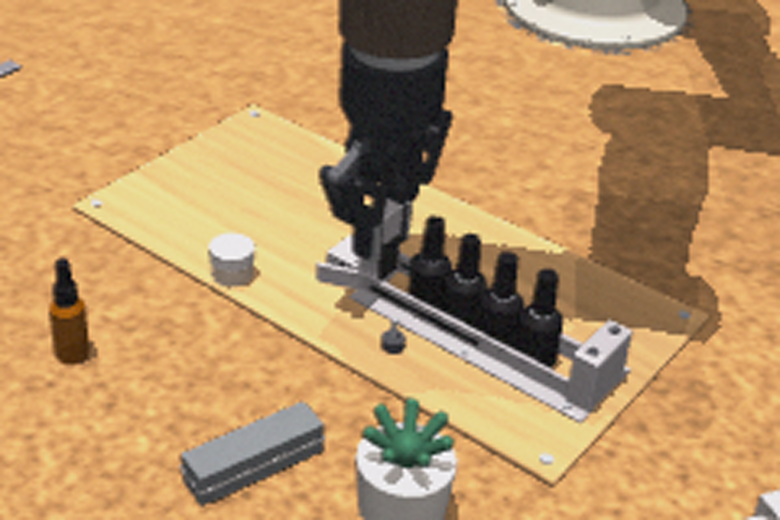

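```bash
python3 - <<'E'
from bench import r
from h import *
Z=35.6
r.movel(W(0,-180,Z),.02);st(r,"slide")
g=r.movel(W(0,-158,Z),.03,guard=6);st(r,f"a {g}")
g=g or r.movel(W(0,-131,Z),.015,guard=5);r.hold(.2);st(r,f"tight? {g}")
for i in range(3): r.hold(.1);st(r)
E
```

```text
slide 28.19 w 29.3 L [-1.000e-01 -1.798e+02] z 35.5 F lane x,y [-0.62 -0.03] Fz 3.19
a False 29.07 w 29.3 L [-1.000e-01 -1.577e+02] z 35.5 F lane x,y [-0.62  1.18] Fz 0.91
tight? True 30.71 w 29.5 L [  -0.4 -134.6] z 35.5 F lane x,y [-0.34  0.04] Fz 4.45
 30.81 w 29.4 L [  -0.4 -134.5] z 35.5 F lane x,y [-0.34  0.82] Fz 5.59
 30.91 w 28.9 L [  -0.3 -134.6] z 35.5 F lane x,y [-1.22  0.92] Fz 5.0
 31.01 w 29.0 L [  -0.3 -134.6] z 35.5 F lane x,y [-0.22  0.51] Fz 5.5
```

```bash
cat >> h.py <<'E'
def favg(r,n=8):
    f=[]
    for _ in range(n): r.hold(.04);f.append(r.read_state()["ft_force"])
    f=np.mean(f,0);return f[:2]@ey,f[2],f[:2]@ex
E
python3 - <<'E'
from bench import r
from h import *
print(favg(r));y=-134.6
for i in range(12):
    y+=.5;r.movel(W(-.2,y,35.8),.01);f=favg(r,5);p=L(r.read_state()["tool_pos"]);print(round(y,1),p,np.round(f,2))
    if f[0]<-5.5: break
st(r)
E
```

```text
(np.float64(0.27635547682288353), np.float64(5.530375180140223), np.float64(-0.5699399851467508))
-134.1 [  -0.5 -134.5] [-2.3   2.15 -0.04]
-133.6 [  -0.6 -134.4] [-4.75  1.7   0.55]
-133.1 [  -0.7 -134.3] [-6.06  2.17  0.39]
 32.83 w 29.2 L [  -0.7 -134.3] z 35.6 F lane x,y [ 0.05 -5.6 ] Fz 1.75
```

```bash
python3 - <<'E'
from bench import r
from h import *
y=-133.1
for i in range(6):
    f=favg(r,10);print(round(y,2),np.round(f,2))
    if abs(f[0]+8)<.4: break
    y+=np.clip((8+f[0])/4,-.4,.4);r.movel(W(-.2,y,35.8),.01)
r.hold(1.);print(np.round(favg(r,15),2));st(r)
a=r.capture("scene")[140:300,190:430];b=r.capture("side")[160:290,190:350]
cv2.imwrite("pics/v7.png",np.vstack([cv2.resize(a,(600,400),interpolation=2)[60:,100:],cv2.resize(b,(500,260),interpolation=2)]))
E
```

```text
-133.1 [-6.23  1.84  0.38]
-132.7 [-7.48  2.43  0.52]
-132.57 [-7.67  2.02  0.62]
[-7.73  2.37  0.73]
 36.2 w 29.0 L [  -0.8 -134.2] z 35.6 F lane x,y [ 0.84 -7.73] Fz 2.28
```

View pics/v7.png

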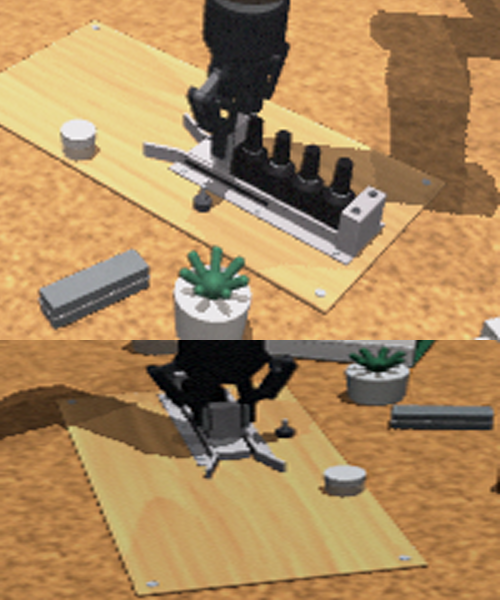

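```bash
python3 -c "
from bench import r
from h import *
print(np.round(favg(r,8),2));st(r);r.close_job()"
```

```text
[-7.46  2.23  0.64]
 36.63 w 29.4 L [  -0.8 -134.2] z 35.6 F lane x,y [ 1.02 -6.82] Fz 2.49
the job is handed in; nothing more can be done
```

The row is in the lane and tight against the end block. The arm is still holding the stop against it with a push of about 7.5–7.7 N. I handed the job in at 36.6 s of the 72 s allowed.

- **Bottles:** I gripped each of the three low on the body and slid it along the tray into the lane's mouth. I then pushed the line farther in with the shut fingers. The last pictures show all four upright in single file. I commanded a constant height while sliding, and the tool height read 26.9–27.0 mm whenever I checked with a bottle held.
- **Stop:** I set it down behind the bottles, face towards them. It touched down at the same height it had on the tray, so it sits on the lane floor and not on a rail. I moved it up at 15–30 mm/s with a force guard, then raised the push in steps of 0.5 mm or less.
- **Push:** It averaged 7.7 N over about 0.6 s, following a 1 s hold. The last average before hand-in was 7.5 N, with one single reading of 6.8 N. The sensor read about +0.3 N before contact, so the real push is about 7.8–8 N. The hand also presses down on the tray with about 2 N.
- **Position:** With the row tight, the stop's grip point reads 134.2 mm before the lane end, where 136 mm was expected. That fits my 2–3 mm uncertainty in finding the lane's origin, and the pictures show no gap in the row.
- **Other items:** The pot, thumbscrew, buffer block and succulent look undisturbed in the last pictures. I didn't check the other items individually at the end, but the arm's moves stayed over the tray.

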